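# Count along the organiser rail and push the hair tie case into the third gap

## Robot

A 6-joint arm with a two-finger parallel gripper is mounted at the origin on the work surface. World frame = base frame: x ahead of the robot, y to its left, z up, the work surface at z = 0. Lengths are in m, angles in rad, forces in N, time in s.
With the tool pointing down it reaches from about 0.375 to 0.9 m from the base axis. Payload 3.1 kg.
Tool frame: the origin (TCP) lies between the finger pads; the fingertips stand 22 mm ahead of it and the grasp point (between the pads) lies 3 mm ahead of it; z points along the fingers, y is the direction in which the jaws open and shut (so a half turn about z gives the same grasp; the last joint's range is limited). The gripper opens to 85 mm and grips with 20 to 120 N. Pads are 22 mm wide; open, the fingers measure 114 mm over their backs; the gripper's body (76 mm by 85 mm) begins 54 mm behind the grasp point. The pads swing forward as they close: fully open they stand 13 mm farther back than shut.
Start: joints at [-1.308, 0.527, 1.433, -0, 1.181, -0.178], TCP at [0.267, -0.565, 0.253] pointing down, gripper open.
Joint ranges: [-3.08, 3.08], [-0.75, 2.2], [0.22, 2.44], [-1.43, 4.57], [0, 2.65], [-2.85, 2.85]. Speed limits (rad/s): [2.79, 2.79, 3.14, 3.14, 3.14, 3.14].

## Interface

Orientations are given as a unit quaternion [x, y, z, w].
In Python, from station import status, snapshot, manip gives the robot as it stands.
- The arm moves only by the tool move_arm, never from a script. Its argument "plan" is a list that holds one entry, the list of rows, each a list of 7 numbers: the turn, a rotation vector about the tool's x, y, z scaled (see below), then the shift along the tool's x, y, z scaled (see below), then the closure, from 0 (fully open) to 1 (shut). A call has exactly 8 rows; each row is the pose to reach, as a shift and turn from the pose commanded when the call began, along the tool's axes at that moment; what a row does not reach only later rows make up. The controller multiplies each number of a shift by 100 mm and each number of a turn by pi/4 rad. A row lasts 1/8 s, in which the tool goes at most 62.5 mm and 10.7 degrees, less where a joint would pass 70% of its speed; a pose out of reach is approached as far as the arm can. A call with a number of a shift or a turn outside -1 to 1 is refused whole. A call with a gripper value outside its range is refused whole. The fingers move at their own pace and stop on an object; "force" is the grip in N (left out, the last holds). Time passes only in rows, so rows that repeat a pose let the fingers close, or fill a call up. It gives the time, the measured TCP pose, the force and the opening at its end, in the units of the state.
- status.sense(): the state, without advancing time (a new reading comes with each control period).
- snapshot(name): name is "scene" or "top" or "wrist"; returns a dict with "img" (400x640x3 uint8, red, green, blue), "depth" (400x640 float32, m along the optical axis (not along the pixel's ray), 0 where there is no reading), "mtx" (3x3 intrinsics, pixels), "T" (4x4, takes a point from camera to world coordinates). Camera axes: x right, y up, looking along -z (the intrinsics and any distortion apply to the point x, -y, -z); pixel columns grow to the right and rows downward; lengths in m; the calibration is good to about 2 mm. A picture is of the moment at which its call begins.
- manip.sign_off(): hands the job in, once; it reports no verdict.
The state is a dict: "t": time; "q": joint angles; "qd": joint speeds; "tau": joint torques, N m; "tcp_pos": TCP position; "tool_rot": TCP orientation; "force": force on the tool from outside, world axes, zero at the start; "ft_torque": the same for the moment, N m; "finger_gap": opening from 0.0 (shut) to 1.0 (fully open).
Only numpy, scipy, OpenCV 4.12 (cv2) and the standard library are available. Lean on these libraries where they do the work, as an engineer would, in place of code of your own. Each camera call takes 0.05 s, during which the arm holds its last target. There are 200 camera calls.

## Task

Starting at the end of the clear organiser that has the chrome clip, run a closed fingertip along its steel rail, touching the rail at the first, second and third gap in turn, and go no further along it. Then push the pink hair tie case along the shelf into that third gap until it is fully home against the back wall. Only push the case, never lift it or put it in another gap, leave the other things where they are, and finish clear of everything.

Things in the scene. Friction and masses are not known exactly. Their poses are not given: they have to be found in the camera images.
- rack: clear acrylic organiser with white edges, fixed on the wood-effect melamine shelf. Origin at shelf height, midway along its 279 mm width (y axis; +y is the robot's left at zero yaw); x points away from the robot. In front, seven upright dividers 3 mm thick, 38 mm high at y = -138, -92, -46, 0, 46, 92, 138 mm, from x = -65 mm (front ends) to -10 mm; along x = 0 above their rear runs a steel rail
- gap_line (a point): point at shelf height in the middle of the line of the dividers' front ends (organiser x = -65 mm, y = 0). The six gaps between dividers are 43 mm wide, open at the top and towards the robot, the bare shelf is their floor, and a solid back wall 38 mm high closes each one 55 mm behind this line
- tray (a point): centre of the floor of the organiser's raised rear tray, 38 mm above the shelf; the tray spans organiser x = 20 to 170 mm, its rim is 48 mm and the things lying in it up to 76 mm above the shelf
- case_center (a point): pink hard-silicone hair tie case, a plain loose block 90 mm long (its x axis) by 32 mm wide (y) by 28 mm high, 50 to 100 g, flat on the shelf in front of the organiser; the point is its centre, half-way up. Home in a gap, one end touches the back wall (centre at organiser x = -55 mm) and the other stands 35 mm out of the gap. Either end may go in first
- case: the same pink case; origin at the centre of its underside, x along its length
- chrome_clip: chrome spring clip, 30 by 20 mm, sits immovably over one of the two end dividers (organiser y = +138 or -138 mm, x = -35 mm), up to 60 mm above the shelf; the gap next to it is the first. Origin at shelf height under the clip
- black_clip: black plastic clip of the same shape over the other end divider; origin likewise
- rail_1: stretch of the steel rail belonging to one gap (gap 1 counted from the organiser's +y end, whichever clip is there), 42 mm along y by 16 mm along x; origin at the centre of its top face, 60 mm above the shelf. The six stretches are in line, pitch 46 mm, with 4 mm notches between; the whole rail is sprung: it starts to yield downwards at about 2 N, then 0.6 N per mm, and stops after 6 mm. A fingertip wider than the notch slides along it
- rail_2: stretch of the steel rail belonging to one gap (gap 2 counted from the organiser's +y end, whichever clip is there), 42 mm along y by 16 mm along x; origin at the centre of its top face, 60 mm above the shelf. As rail_1
- rail_3: stretch of the steel rail belonging to one gap (gap 3 counted from the organiser's +y end, whichever clip is there), 42 mm along y by 16 mm along x; origin at the centre of its top face, 60 mm above the shelf. As rail_1
- rail_4: stretch of the steel rail belonging to one gap (gap 4 counted from the organiser's +y end, whichever clip is there), 42 mm along y by 16 mm along x; origin at the centre of its top face, 60 mm above the shelf. As rail_1
- rail_5: stretch of the steel rail belonging to one gap (gap 5 counted from the organiser's +y end, whichever clip is there), 42 mm along y by 16 mm along x; origin at the centre of its top face, 60 mm above the shelf. As rail_1
- rail_6: stretch of the steel rail belonging to one gap (gap 6 counted from the organiser's +y end, whichever clip is there), 42 mm along y by 16 mm along x; origin at the centre of its top face, 60 mm above the shelf. As rail_1
- hairbrush: bystander, loose: black plastic hairbrush, 215 by 50 by 25 mm, lying along y in the rear of the tray; origin under the point where handle and head meet
- nail_clipper: bystander, loose: steel nail clipper, 58 mm long, 14 mm high, in the tray; origin at the centre of its underside
- cream_jar: bystander, loose: white jar with blue cap, 40 mm across, 36 mm high, in the tray; origin at the centre of its underside
- tin: bystander, loose: round brass tin, 34 mm across, 16 mm high, inside one of the gaps that are second from an end; origin at the centre of its underside
- nail_buffer: bystander, loose: green block, 38 by 22 by 20 mm, inside the other such gap; origin at the centre of its underside
- spray_can: bystander, loose: blue can, 46 mm across, 130 mm high, standing left of the organiser; origin at the centre of its underside
- lotion: bystander, loose: orange bottle, 52 mm across, 110 mm high, standing right of the organiser; origin at the centre of its underside
There are look-alikes about, which are no part of the job. Several things have the shape of the case; the one meant has the colours described above.

How it is judged:
By the outcome, as a careful person would: the job done as asked, in the order asked, and still so for the second after the job is handed in, with the robot touching nothing.
It also fails if it takes over 61 s, if anything falls off the work surface, if the arm or the gripper's body presses on something with over 40 N, if the wrist force passes 120 N, or if a joint passes its speed limit or range.

## Working session

There is one attempt and no reset: what is moved stays moved. The work goes in short steps, Python scripts to look and compute and a tool call to move; the robot and the scene stay as the last step left them, time stands still between calls to the robot, and variables do not carry over. Pictures are saved under pics/ and viewed, on a budget of 10 in all, crops included, one or two more only if the job needs it, and the job is handed in when it is done.

Besides the shell and the picture viewer there is one more tool, called after "Call:" by a JSON object that holds its "op" and its "data". move_arm: Moves the arm, as the interface text tells. Its arguments: {"type":"object","properties":{"plan":{"type":"array"},"force":{"type":"number"}},"required":["plan"]}

```bash
mkdir -p pics; cat > h.py <<'E'
import numpy as np,cv2
from station import status,snapshot,manip
def snap(n):
    s=snapshot(n); np.savez(''+n+'.npz',**{k:s[k] for k in('img','depth','mtx','T')}); return s
def load(n): return dict(np.load(''+n+'.npz'))
def save(f,im): cv2.imwrite('pics/'+f,cv2.cvtColor(im,cv2.COLOR_RGB2BGR))
def ray(s,px,z):
    px=np.atleast_2d(np.array(px,float)); K=s['mtx'];T=s['T']
    d=np.c_[(px[:,0]-K[0,2])/K[0,0],-(px[:,1]-K[1,2])/K[1,1],-np.ones(len(px))]@T[:3,:3].T
    return T[:3,3]+d*((z-T[2,3])/d[:,2])[:,None]
def pts(s):
    v,u=np.mgrid[0:400,0:640];K=s['mtx'];D=s['depth']
    P=np.stack([(u-K[0,2])/K[0,0]*D,-(v-K[1,2])/K[1,1]*D,-D],-1)
    return P@s['T'][:3,:3].T+s['T'][:3,3]
E
python3 - <<'E'
from h import *
a=snap('top');b=snap('scene');np.set_printoptions(precision=3,suppress=True)
save('top.png',a['img']);save('scene.png',b['img'])
for s in(a,b):print(s['mtx'],s['T'])
print(list(snapshot('top').keys()),status.sense())
E
```

```text
[[411.812   0.    314.694]
 [  0.    411.812 200.869]
 [  0.      0.      1.   ]] [[ 0.018  0.995 -0.102  0.5  ]
 [-1.     0.02   0.024  0.018]
 [ 0.026  0.102  0.994  0.997]
 [ 0.     0.     0.     1.   ]]
[[479.423   0.    315.014]
 [  0.    479.423 199.924]
 [  0.      0.      1.   ]] [[-0.461 -0.704  0.54   1.202]
 [ 0.887 -0.373  0.272  0.305]
 [ 0.01   0.604  0.797  0.908]
 [ 0.     0.     0.     1.   ]]
['img', 'depth', 'mtx', 'T'] {'t': 0.15, 'q': array([-1.308,  0.528,  1.434, -0.   ,  1.181, -0.179]), 'qd': array([-0.   , -0.002, -0.002, -0.   , -0.   ,  0.001]), 'tau': array([  0.001, -44.274, -17.828,  -0.   ,   0.006,  -0.   ]), 'tcp_pos': array([ 0.267, -0.565,  0.253]), 'tool_rot': array([ 0.976,  0.219, -0.   , -0.001]), 'force': array([-0.624, -1.615, -0.587]), 'ft_torque': array([0.012, 0.011, 0.029]), 'finger_gap': 1.0021884847511202}
```

View pics/top.png

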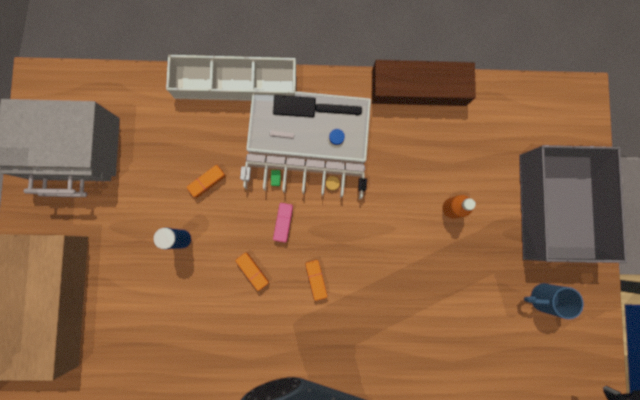

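View pics/scene.png

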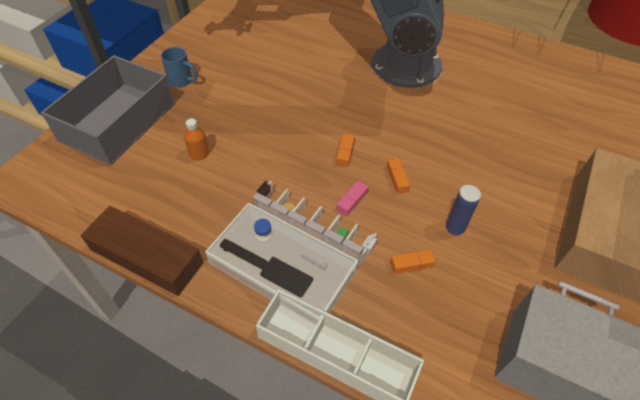

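Top view: the chrome clip is at (246,174), which is the +y end, and the black clip is at (362,184). The green buffer is in gap 2 at (276,178) and the tin in gap 5 at (333,184). 

Case candidates are pink at (284,222) and orange at (206,181), (252,272) and (316,280). I choose the pink one. Gap 3 lies between the dividers at columns 285 and 304.

```bash
python3 - <<'E'
from h import *
np.set_printoptions(precision=4,suppress=True)
a=load('top');b=load('scene')
c=a['img'][140:260,225:385];save('crop.png',cv2.resize(c,None,fx=5,fy=5,interpolation=cv2.INTER_CUBIC)[:600])
for s,n in((a,'top'),(b,'scene')):
    P=pts(s);h=cv2.cvtColor(s['img'],cv2.COLOR_RGB2HSV)
    m=((h[...,0]>160)&(h[...,0]<178)&(h[...,1]>100)&(h[...,2]>100)).astype(np.uint8)
    _,l,st,_=cv2.connectedComponentsWithStats(m);k=1+st[1:,4].argmax();m=l==k
    Q=P[m];Q=Q[(Q[:,2]>.02)&(Q[:,2]<.036)];print(n,'case n',len(Q),'zmed',np.median(Q[:,2]))
    t=m&(np.abs(P[...,2]-np.median(Q[:,2]))<.004)
    v,u=np.nonzero(t); W=ray(s,np.c_[u,v],.028)[:,:2]*1000
    print(cv2.minAreaRect(W.astype(np.float32)))
    # rail pts
    sh=P[...,2][(np.abs(P[...,0]-.45)<.02)&(np.abs(P[...,1])<.15)];print('shelf z',np.median(sh))
    r=(np.abs(P[...,2]-.06)<.005)&(P[...,0]>.5)&(P[...,0]<.68)&(np.abs(P[...,1]-.04)<.2)
    v,u=np.nonzero(r); W=ray(s,np.c_[u,v],.06)[:,:2]*1000
    mm=r.astype(np.uint8);n_,l,st,ce=cv2.connectedComponentsWithStats(mm)
    for i in range(1,n_):
        if st[i,4]>15:
            v,u=np.nonzero(l==i);print(st[i],ce[i],ray(s,[ce[i]],.06)[0],cv2.minAreaRect((ray(s,np.c_[u,v],.06)[:,:2]*1000).astype(np.float32)))
E
```

```text
top case n 496 zmed 0.027621146139829245
((548.9488525390625, 69.63353729248047), (30.92367172241211, 88.5947494506836), 80.9598159790039)
shelf z 0.0005311286577358576
[306 165  18   3  29] [314.8966 165.8276] [ 0.678  -0.0033  0.06  ] ((677.5673828125, -2.3640708923339844), (4.682376384735107, 39.24301528930664), 1.2997100353240967)
[243 166   3  12  25] [243.8  171.56] [0.6609 0.1596 0.06  ] ((661.1074829101562, 159.1978302001953), (25.560335159301758, 4.572508811950684), 2.007232666015625)
[326 166  18   4  52] [335.3077 167.0192] [ 0.6763 -0.0505  0.06  ] ((675.1078491210938, -48.654083251953125), (7.028616905212402, 39.36726760864258), 1.2923450469970703)
[345 166  19   5  79] [354.5949 167.9367] [ 0.6751 -0.0952  0.06  ] ((674.9602661132812, -93.82878875732422), (9.381061553955078, 41.854061126708984), 1.2900373935699463)
[362 177   3  12  25] [363.04 182.28] [ 0.6421 -0.115   0.06  ] ((641.5770263671875, -114.87075805664062), (25.652416229248047, 4.626978874206543), 0.32155609130859375)
scene case n 430 zmed 0.027015677552770012
((552.903076171875, 75.76802825927734), (33.282
[... 207 characters left out ...]
9306641, 26.41175079345703), 87.49407196044922)
[254 192  18  10  70] [262.6571 196.8571] [ 0.6751 -0.0915  0.06  ] ((676.3217163085938, -90.11544799804688), (41.810054779052734, 11.591499328613281), 86.4814453125)
[272 201  18  10  50] [280.54 205.48] [ 0.6772 -0.0444  0.06  ] ((677.3492431640625, -43.75497055053711), (40.90354919433594, 8.034673690795898), 86.61338806152344)
[290 210  17   9  27] [298.2593 213.7778] [0.6787 0.0008 0.06  ] ((678.5773315429688, 1.1525154113769531), (39.60684585571289, 4.414421081542969), 89.44650268554688)
[367 233   7  10  22] [370.0909 238.1364] [0.6634 0.1639 0.06  ] ((662.0, 164.03472900390625), (4.123117446899414, 26.545549392700195), 85.14756774902344)
```

View pics/crop.png

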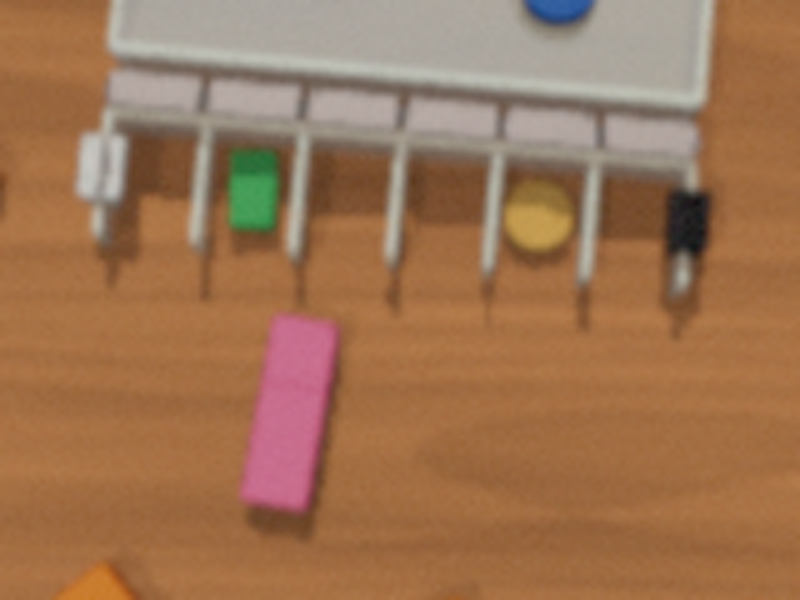

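Crop: it confirms the pink case, with corners near (277,317), (338,325), (308,510) and (243,500). Rail stretches 1–6 run from (154,90) to (650,135), and gap 3 is between the front ends at (295,258) and (391,264).

```bash
python3 - <<'E'
from h import *
from scipy.spatial.transform import Rotation as R
np.set_printoptions(precision=4,suppress=True)
a=load('top');b=load('scene')
f=lambda L:np.array(L)/5+[225-.4,140-.4]
def fit(W,loc):
    # rigid 2D: W=c+R loc
    z=(W[:,0]+1j*W[:,1]);l=loc[:,0]+1j*loc[:,1];r=((z-z.mean())*np.conj(l-l.mean())).sum();r/=abs(r)
    c=z.mean()-r*l.mean();return np.array([c.real,c.imag,np.angle(r)]),np.abs(z-c-r*l).max()
rail=ray(a,f([(154,90),(254,100),(353,108),(452,117),(551,127),(650,135)]),.06)
print('rail',fit(rail,np.c_[np.zeros(6),np.array([115,69,23,-23,-69,-115])*1e-3]))
fe=ray(a,f([(101,240),(197,246),(295,258),(391,264),(488,272),(585,283),(681,293)]),.038)
print('fronts',fit(fe,np.c_[np.full(7,-.065),np.arange(138,-139,-46)*1e-3]))
cl=ray(a,f([(102,168),(688,222)]),.06);print('clips',cl,fit(cl,np.array([[-.035,.138],[-.035,-.138]])))
sc=ray(b,[(262.66,196.86),(280.54,205.48),(298.26,213.78)],.06);print('scene rail y only',fit(sc,np.c_[np.zeros(3),np.array([-115,-69,-23])*1e-3]))
# case in both
for s in(a,b):
    h=cv2.cvtColor(s['img'],cv2.COLOR_RGB2HSV)
# tray front rim, scene clips
sc=ray(b,[(370.1,238.1),(263.05,183.8)],.06);print('scene clips',fit(sc,np.array([[-.035,.138],[-.035,-.138]])))
st=status.sense();r=R.from_quat(st['tool_rot']);print(r.as_matrix())
w=snap('wrist');print(w['T'],w['mtx'])
E
```

```text
rail (array([ 0.686 ,  0.0195, -0.0689]), np.float64(0.00038833682662613384))
fronts (array([ 0.6826,  0.0187, -0.0706]), np.float64(0.0017758088675953547))
clips [[ 0.6572  0.1568  0.06  ]
 [ 0.638  -0.113   0.06  ]] (array([ 0.6825,  0.0194, -0.071 ]), np.float64(0.0027518349732221985))
scene rail y only (array([ 0.6797,  0.0239, -0.0386]), np.float64(0.0006776942824147209))
scene clips (array([ 0.6879,  0.0243, -0.0752]), np.float64(0.0005748995171861014))
[[ 0.9044  0.4267 -0.0004]
 [ 0.4267 -0.9044  0.0016]
 [ 0.0003 -0.0017 -1.    ]]
[[ 0.4267  0.8551  0.2947  0.3433]
 [-0.9044  0.404   0.1372 -0.5292]
 [-0.0017 -0.325   0.9457  0.3729]
 [ 0.      0.      0.      1.    ]] [[322.6032   0.     321.0661]
 [  0.     322.6032 197.3106]
 [  0.       0.       1.    ]]
```

Call:
{"op": "move_arm", "data": {"plan": [[[0, 0, 0, 0.5, -0.33, 0, 1], [0, 0, 0, 1, -0.66, 0, 1], [0, 0, 0, 1, -0.66, 0, 1], [0, 0, 0, 1, -0.66, 0, 1], [0, 0, 0, 1, -0.66, 0, 1], [0, 0, 0, 1, -0.66, 0, 1], [0, 0, 0, 1, -0.66, 0, 1], [0, 0, 0, 1, -0.66, 0, 1]]]}}

```text
t: 1.2
tcp_pos: [0.3287, -0.4632, 0.2532]
tool_rot: [0.976, 0.218, -0.0, -0.0]
force: [-0.2, -0.3, 0.1]
finger_gap: 0.001
```

Call:
{"op": "move_arm", "data": {"plan": [[[0, 0, 0, 0.5, -0.33, 0, 1], [0, 0, 0, 1, -0.66, 0, 1], [0, 0, 0, 1, -0.66, 0, 1], [0, 0, 0, 1, -0.66, 0, 1], [0, 0, 0, 1, -0.66, 0, 1], [0, 0, 0, 1, -0.66, 0, 1], [0, 0, 0, 1, -0.66, 0, 1], [0, 0, 0, 1, -0.66, 0, 1]]]}}

```text
t: 2.2
tcp_pos: [0.391, -0.3609, 0.2532]
tool_rot: [0.976, 0.218, -0.0, -0.0]
force: [0.3, 0.7, 0.4]
finger_gap: 0.002
```

Call:
{"op": "move_arm", "data": {"plan": [[[0, 0, 0, 0.5, -0.33, 0, 1], [0, 0, 0, 1, -0.66, 0, 1], [0, 0, 0, 1, -0.66, 0, 1], [0, 0, 0, 1, -0.66, 0, 1], [0, 0, 0, 1, -0.66, 0, 1], [0, 0, 0, 1, -0.66, 0, 1], [0, 0, 0, 1, -0.66, 0, 1], [0, 0, 0, 1, -0.66, 0, 1]]]}}

```text
t: 3.2
tcp_pos: [0.4533, -0.2585, 0.2533]
tool_rot: [0.976, 0.218, -0.0, -0.0]
force: [-0.4, -0.2, -0.1]
finger_gap: -0.0
```

Call:
{"op": "move_arm", "data": {"plan": [[[0, 0, 0, 0.5, -0.33, 0, 1], [0, 0, 0, 1, -0.66, 0, 1], [0, 0, 0, 1, -0.66, 0, 1], [0, 0, 0, 1, -0.66, 0, 1], [0, 0, 0, 1, -0.66, 0, 1], [0, 0, 0, 1, -0.66, 0, 1], [0, 0, 0, 1, -0.66, 0, 1], [0, 0, 0, 1, -0.66, 0, 1]]]}}

```text
t: 4.2
tcp_pos: [0.5156, -0.1563, 0.2533]
tool_rot: [0.976, 0.218, -0.0, -0.0]
force: [0.6, 0.1, 0.6]
finger_gap: -0.0
```

Call:
{"op": "move_arm", "data": {"plan": [[[0, 0, 0.2, 0.5, -0.33, 0, 1], [0, 0, 0.4, 1, -0.66, 0, 1], [0, 0, 0.65, 1, -0.66, 0, 1], [0, 0, 0.65, 1, -0.66, 0, 1], [0, 0, 0.65, 1, -0.66, 0, 1], [0, 0, 0.65, 1, -0.66, 0, 1], [0, 0, 0.65, 1, -0.66, 0, 1], [0, 0, 0.65, 1, -0.66, 0, 1]]]}}

```text
t: 5.2
tcp_pos: [0.578, -0.0538, 0.2534]
tool_rot: [0.999, -0.035, 0.0, -0.0]
force: [0.0, -1.7, -0.0]
finger_gap: 0.0
```

Call:
{"op": "move_arm", "data": {"plan": [[[0, 0, 0, 0, -0.5, 0, 1], [0, 0, 0, 0, -0.95, 0, 1], [0, 0, 0, 0, -0.95, 0, 1], [0, 0, 0, 0, -0.95, 0, 1], [0, 0, 0, 0, -0.95, 0, 1], [0, 0, 0, 0, -0.95, 0, 1], [0, 0, 0, 0, -0.95, 0, 1], [0, 0, 0, 0, -0.95, 0, 1]]]}}

```text
t: 6.2
tcp_pos: [0.5847, 0.041, 0.2533]
tool_rot: [0.999, -0.035, -0.0, 0.0]
force: [-0.4, 0.5, 0.9]
finger_gap: 0.002
```

```bash
python3 - <<'E'
from h import *
np.set_printoptions(precision=4,suppress=True)
s=snap('wrist');save('w1.png',s['img']);print(s['T'],status.sense()['tcp_pos'])
E
```

```text
[[-0.0702  0.9433  0.3245  0.6692]
 [-0.9975 -0.0665 -0.0224  0.0351]
 [ 0.0004 -0.3252  0.9456  0.3736]
 [ 0.      0.      0.      1.    ]] [0.5847 0.0411 0.2533]
```

View pics/w1.png

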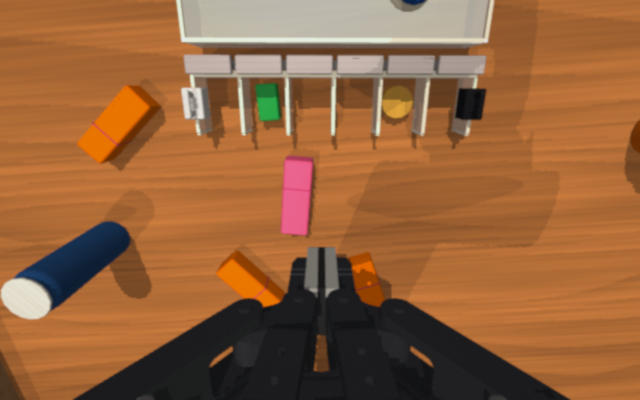

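Wrist view: rail stretches are at columns 208, 258, 309, 360, 411 and 461 (row 64). The chrome clip is at (194,103) and the pink case at (297,195).

```bash
cat >> h.py <<'E'
def fit(W,loc):
    z=(W[:,0]+1j*W[:,1]);l=loc[:,0]+1j*loc[:,1];r=((z-z.mean())*np.conj(l-l.mean())).sum();r/=abs(r)
    c=z.mean()-r*l.mean();return np.array([c.real,c.imag,np.angle(r)]),np.abs(z-c-r*l).max()
def case(s):
    P=pts(s);h=cv2.cvtColor(s['img'],cv2.COLOR_RGB2HSV)
    m=((h[...,0]>160)&(h[...,0]<178)&(h[...,1]>100)&(h[...,2]>90)).astype(np.uint8)
    _,l,st,_=cv2.connectedComponentsWithStats(m);m=(l==1+st[1:,4].argmax())&(P[...,2]>.022)
    v,u=np.nonzero(m);return cv2.minAreaRect((ray(s,np.c_[u,v],.028)[:,:2]*1000).astype(np.float32)),np.median(P[m][:,2])
E
python3 - <<'E'
from h import *
np.set_printoptions(precision=4,suppress=True)
s=load('wrist');P=pts(s)
y=np.array([115,69,23,-23,-69,-115])*1e-3
# rail rows/cols from depth
m=(P[...,2]>.05)&(P[...,2]<.07)&(P[...,0]>.66)&(P[...,0]<.71)&(np.abs(P[...,1]-.02)<.16)
v,u=np.nonzero(m);print('rail box',u.min(),u.max(),v.min(),v.max(),np.median(P[m][:,2]))
vc=(v.min()+v.max())/2
print(fit(ray(s,[(c,vc) for c in (208,258.5,309.3,360.3,411,461)],.06),np.c_[0*y,y]))
print('clips',fit(ray(s,[(194,103),(471,104)],.06),np.array([[-.035,.138],[-.035,-.138]])))
print('fronts',fit(ray(s,[(201,134),(246,134),(290,134),(334,134),(378,134),(421,134),(466,134)],.038),np.c_[np.full(7,-.065),np.arange(138,-139,-46)*1e-3]))
print(case(s))
print('tips?',[ray(s,[(321,249)],z)[0] for z in(.231,)])
E
```

```text
rail box 184 486 38 106 0.059625250644517847
(array([ 0.6806,  0.0218, -0.0702]), np.float64(0.0004281722787989387))
clips (array([ 0.6883,  0.0227, -0.0737]), np.float64(0.008548081164164214))
fronts (array([ 0.6868,  0.0207, -0.0703]), np.float64(0.0020382356663953805))
(((551.5501708984375, 71.65470886230469), (31.39634132385254, 89.81127166748047), 80.89462280273438), np.float64(0.027772463236896416))
tips? [array([0.5933, 0.0405, 0.231 ])]
```

Call:
{"op": "move_arm", "data": {"plan": [[[0, 0, 0, 0.3, -0.3, 0.4, 1], [0, 0, 0, 0.6, -0.6, 0.8, 1], [0, 0, 0, 0.6, -0.6, 0.9, 1], [0, 0, 0, 0.8, -0.8, 0.9, 1], [0, 0, 0, 1.0, -1.0, 0.9, 1], [0, 0, 0, 1.0, -1.0, 0.9, 1], [0, 0, 0, 1.0, -1.0, 0.9, 1], [0, 0, 0, 1.0, -1.0, 0.9, 1]]]}}

```text
t: 7.25
tcp_pos: [0.6905, 0.1332, 0.1636]
tool_rot: [0.999, -0.035, -0.0, 0.0]
force: [0.2, 0.2, -0.1]
finger_gap: 0.001
```

Call:
{"op": "move_arm", "data": {"plan": [[[0, 0, 0, 0.035, -0.025, 0.3, 1], [0, 0, 0, 0.035, -0.025, 0.6, 1], [0, 0, 0, 0.035, -0.025, 0.7, 1], [0, 0, 0, 0.035, -0.025, 0.76, 1], [0, 0, 0, 0.035, -0.025, 0.76, 1], [0, 0, 0, 0.035, -0.025, 0.76, 1], [0, 0, 0, 0.035, -0.025, 0.76, 1], [0, 0, 0, 0.035, -0.025, 0.76, 1]]]}}

```text
t: 8.25
tcp_pos: [0.6954, 0.1364, 0.0879]
tool_rot: [0.999, -0.035, 0.0, -0.0]
force: [-0.0, -0.5, -0.3]
finger_gap: -0.005
```

```bash
python3 - <<'E'
from h import *
s=snap('scene');im=s['img'][170:290,300:460];save('t1.png',cv2.resize(im,None,fx=5,fy=5,interpolation=2));print(status.sense()['tcp_pos'],status.sense()['force'])
E
```

```text
[0.69524309 0.13643765 0.0876829 ] [ 0.30231736  0.51937539 -0.27986635]
```

View pics/t1.png

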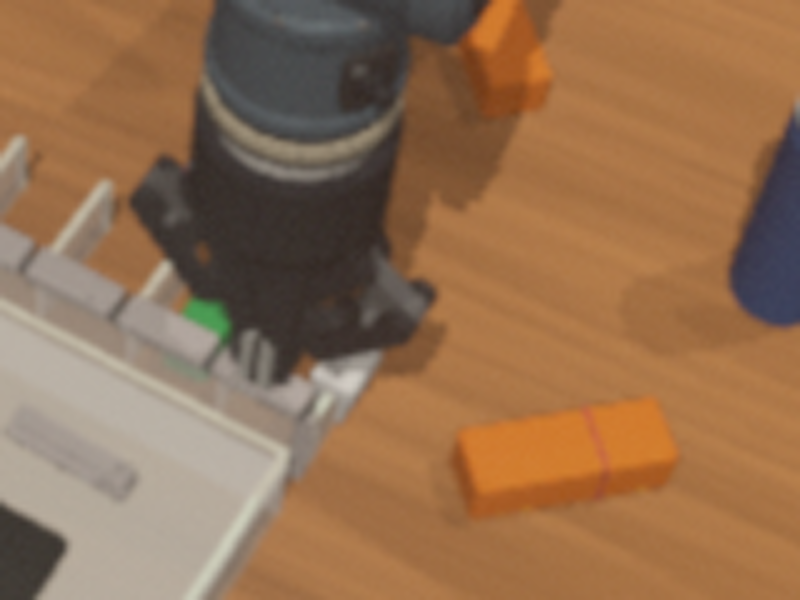

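The tip at (260,370) in the crop is just above the middle of stretch 1, clear of the clip. Next I lower it slowly onto the rail.

Call:
{"op": "move_arm", "data": {"plan": [[[0, 0, 0, 0, 0, 0.02, 1], [0, 0, 0, 0, 0, 0.04, 1], [0, 0, 0, 0, 0, 0.05, 1], [0, 0, 0, 0, 0, 0.06, 1], [0, 0, 0, 0, 0, 0.07, 1], [0, 0, 0, 0, 0, 0.08, 1], [0, 0, 0, 0, 0, 0.08, 1], [0, 0, 0, 0, 0, 0.08, 1]]]}}

```text
t: 9.3
tcp_pos: [0.6949, 0.1364, 0.0794]
tool_rot: [0.999, -0.035, -0.0, 0.0]
force: [-3.3, 0.2, 4.0]
finger_gap: -0.006
```

Call:
{"op": "move_arm", "data": {"plan": [[[0, 0, 0, 0, 0.07, 0, 1], [0, 0, 0, 0, 0.14, 0, 1], [0, 0, 0, 0, 0.21, 0, 1], [0, 0, 0, 0, 0.28, 0, 1], [0, 0, 0, 0, 0.35, 0, 1], [0, 0, 0, 0, 0.41, 0, 1], [0, 0, 0, 0, 0.46, 0, 1], [0, 0, 0, 0, 0.46, 0, 1]]]}}

```text
t: 10.3
tcp_pos: [0.6918, 0.0895, 0.0793]
tool_rot: [0.999, -0.035, -0.0, 0.001]
force: [1.1, -0.3, 2.8]
finger_gap: 0.001
```

```bash
python3 -c "
from h import *
s=status.sense();print(s['tcp_pos'],s['force'])"
```

```text
[0.69181261 0.08950932 0.07927939] [ 1.09229026 -0.30820986  2.8148742 ]
```

Call:
{"op": "move_arm", "data": {"plan": [[[0, 0, 0, 0, 0.07, 0, 1], [0, 0, 0, 0, 0.14, 0, 1], [0, 0, 0, 0, 0.21, 0, 1], [0, 0, 0, 0, 0.28, 0, 1], [0, 0, 0, 0, 0.35, 0, 1], [0, 0, 0, 0, 0.4, 0, 1], [0, 0, 0, 0, 0.44, 0, 1], [0, 0, 0, 0, 0.44, 0, 1]]]}}

```text
t: 11.3
tcp_pos: [0.6887, 0.0458, 0.0793]
tool_rot: [0.999, -0.035, -0.0, 0.001]
force: [-0.3, 1.2, 3.9]
finger_gap: 0.003
```

```bash
python3 - <<'E'
from h import *
s=snap('scene');im=s['img'][170:290,280:440];save('t3.png',cv2.resize(im,None,fx=5,fy=5,interpolation=2));print(status.sense()['tcp_pos'],status.sense()['force'])
E
```

```text
[0.68875078 0.04582026 0.0792812 ] [-0.56706073 -0.06803595  3.80429852]
```

View pics/t3.png

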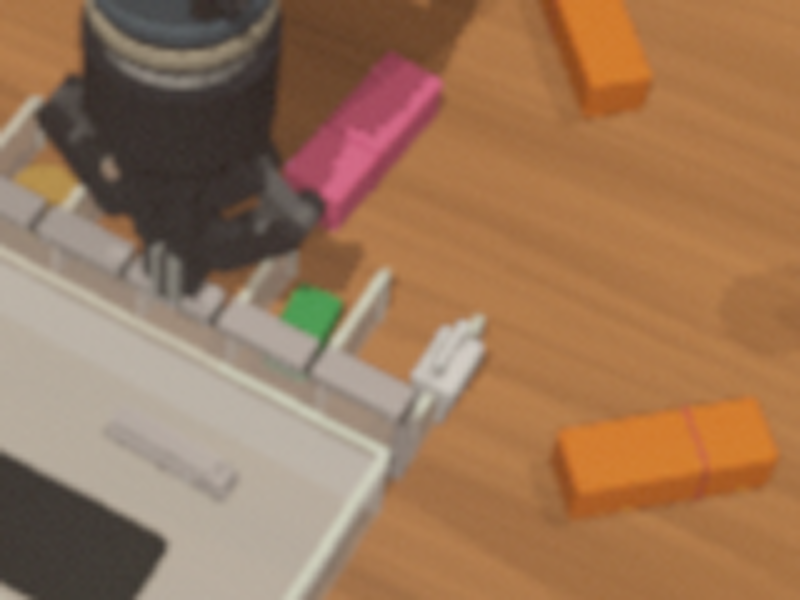

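The tip is on stretch 3 at crop (175,285), third from the chrome clip, so I stop there. I lift off, then go beside the case.

Call:
{"op": "move_arm", "data": {"plan": [[[0, 0, 0, 0, 0, -0.3, 1], [0, 0, 0, 0, 0, -0.6, 1], [0, 0, -0.2, -0.4, -0.25, -0.6, 1], [0, 0, -0.4, -0.8, -0.5, -0.6, 1], [0, 0, -0.6, -1.0, -0.63, -0.6, 1], [0, 0, -0.8, -1.0, -0.63, -0.6, 1], [0, 0, -1.0, -1.0, -0.63, -0.6, 1], [0, 0, -1.0, -1.0, -0.63, -0.6, 1]]]}}

```text
t: 12.35
tcp_pos: [0.5928, 0.1161, 0.1385]
tool_rot: [0.937, 0.35, -0.001, 0.0]
force: [1.0, -0.1, -0.4]
finger_gap: -0.002
```

Call:
{"op": "move_arm", "data": {"plan": [[[0, 0, -0.2, -0.28, -0.28, 0, 1], [0, 0, -0.4, -0.28, -0.28, 0.1, 1], [0, 0, -0.6, -0.28, -0.28, 0.2, 1], [0, 0, -0.8, -0.28, -0.28, 0.3, 1], [0, 0, -1.0, -0.28, -0.28, 0.4, 1], [0, 0, -1.0, -0.28, -0.28, 0.4, 1], [0, 0, -1.0, -0.28, -0.28, 0.4, 1], [0, 0, -1.0, -0.28, -0.28, 0.4, 1]]]}}

```text
t: 13.35
tcp_pos: [0.5542, 0.1191, 0.0997]
tool_rot: [0.732, 0.681, 0.0, 0.0]
force: [-0.8, -0.0, -0.1]
finger_gap: 0.002
```

```bash
python3 - <<'E'
from h import *
s=snap('wrist');im=s['img'];save('w2.png',im);print(status.sense()['tcp_pos'],status.sense()['tool_rot'],case(s))
E
```

```text
[0.55421087 0.11911341 0.09970595] [7.31777047e-01 6.81543989e-01 2.54357023e-04 2.83530030e-04] (((523.8108520507812, 81.89549255371094), (39.10163497924805, 32.00580978393555), 82.15817260742188), np.float64(0.02764899211881297))
```

View pics/w2.png

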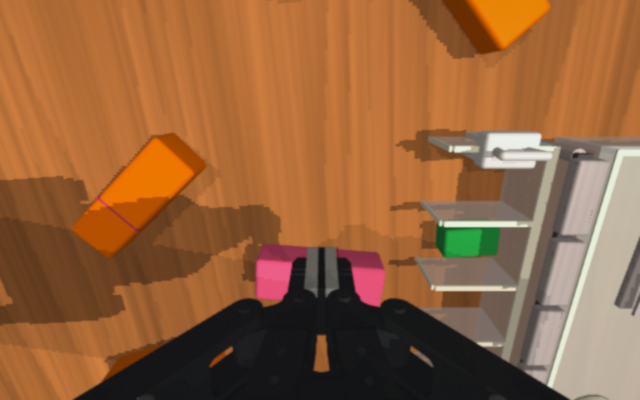

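The spray can and the orange blocks are clear, and the tip sits about 20 mm beside the case's +y face (pink at (320,272), partly hidden). I lower it and push sideways.

Call:
{"op": "move_arm", "data": {"plan": [[[0, 0, 0, 0, 0, 0.3, 1], [0, 0, 0, 0, 0, 0.5, 1], [0, 0, 0, 0, 0, 0.6, 1], [0, 0, 0, 0, 0, 0.65, 1], [0, 0, 0, 0, 0, 0.69, 1], [0, 0, 0, 0, 0, 0.69, 1], [0, 0, 0, 0, 0, 0.69, 1], [0, 0, 0, 0, 0, 0.69, 1]]]}}

```text
t: 14.4
tcp_pos: [0.5542, 0.1192, 0.0307]
tool_rot: [0.731, 0.682, 0.0, 0.0]
force: [-1.0, -0.2, 0.2]
finger_gap: -0.002
```

Call:
{"op": "move_arm", "data": {"plan": [[[0, 0, 0, -0.06, 0, 0, 1], [0, 0, 0, -0.11, 0, 0, 1], [0, 0, 0, -0.16, 0, 0, 1], [0, 0, 0, -0.21, 0, 0, 1], [0, 0, 0, -0.26, 0, 0, 1], [0, 0, 0, -0.31, 0, 0, 1], [0, 0, 0, -0.36, 0, 0, 1], [0, 0, 0, -0.36, 0, 0, 1]]]}}

```text
t: 15.4
tcp_pos: [0.5515, 0.0828, 0.0303]
tool_rot: [0.732, 0.682, -0.0, 0.0]
force: [0.4, 0.4, -0.1]
finger_gap: -0.004
```

```bash
python3 - <<'E'
from h import *
print(status.sense()['tcp_pos'],status.sense()['force'])
for n in('top','scene'):print(n,case(snap(n)))
E
```

```text
[0.55149595 0.08281163 0.0303086 ] [ 0.37116576  0.40585643 -0.14531257]
top (((513.5125732421875, 65.31959533691406), (4.664281368255615, 9.380830764770508), 1.047141671180725), np.float64(0.028356846032689453))
scene (((564.7385864257812, 57.50566101074219), (32.13764190673828, 74.36502075195312), 84.20631408691406), np.float64(0.026877192441077724))
```

Call:
{"op": "move_arm", "data": {"plan": [[[0, 0, 0, 0.2, 0, 0, 1], [0, 0, 0, 0.3, 0, -0.4, 1], [0, 0, 0, 0.3, 0, -0.8, 1], [0, 0, 0.2, 0, -0.4, -0.8, 1], [0, 0, 0.4, -0.29, -0.75, -0.8, 1], [0, 0, 0.6, -0.29, -0.75, -0.8, 1], [0, 0, 0.8, -0.29, -0.75, -0.8, 1], [0, 0, 1.0, -0.29, -0.75, -0.8, 1]]]}}

```text
t: 16.5
tcp_pos: [0.4747, 0.0607, 0.1105]
tool_rot: [0.937, 0.348, 0.0, 0.0]
force: [0.6, -0.1, -0.0]
finger_gap: -0.003
```

Call:
{"op": "move_arm", "data": {"plan": [[[0, 0, 0.2, 0, 0, 0, 1], [0, 0, 0.4, 0, 0, 0, 1], [0, 0, 0.6, 0, 0, 0, 1], [0, 0, 0.8, 0, 0, 0, 1], [0, 0, 1.0, 0, 0, 0, 1], [0, 0, 1.0, 0, 0, 0, 1], [0, 0, 1.0, 0, 0, 0, 1], [0, 0, 1.0, 0, 0, 0, 1]]]}}

```text
t: 17.5
tcp_pos: [0.4746, 0.0598, 0.1103]
tool_rot: [0.999, -0.034, 0.0, -0.0]
force: [0.3, -0.0, 0.6]
finger_gap: -0.002
```

```bash
python3 - <<'E'
from h import *
print(status.sense()['tcp_pos'],status.sense()['tool_rot'])
w=snap('wrist');save('w3.png',w['img'])
for n in('top','scene','wrist'):print(n,case(snap(n)))
s=load('scene');h=cv2.cvtColor(s['img'],cv2.COLOR_RGB2HSV);P=pts(s)
m=((h[...,0]<18)&(h[...,1]>200)&(h[...,2]>150)&(P[...,2]>.02)&(P[...,2]<.04)).astype(np.uint8)
n,l,st,c=cv2.connectedComponentsWithStats(m)
for i in range(1,n):
    if st[i,4]>60:
        v,u=np.nonzero(l==i);print(cv2.boxPoints(cv2.minAreaRect((ray(s,np.c_[u,v],.028)[:,:2]*1000).astype(np.float32))).round().tolist())
E
```

```text
[0.47462906 0.0598462  0.11034103] [ 9.99418983e-01 -3.40836479e-02  3.58080694e-05 -1.96064257e-05]
top (((553.6056518554688, 52.129852294921875), (30.911529541015625, 78.72096252441406), 84.9442367553711), np.float64(0.02805478509099435))
scene (((553.6759033203125, 58.14845275878906), (32.0732421875, 89.43882751464844), 84.57501983642578), np.float64(0.027100142328911836))
wrist (((550.34130859375, 55.01089096069336), (31.338600158691406, 88.28024291992188), 84.47301483154297), np.float64(0.02766383675425771))
[[378.0, -12.0], [390.0, -34.0], [431.0, -13.0], [419.0, 10.0]]
[[427.0, 9.0], [439.0, -15.0], [469.0, 1.0], [456.0, 25.0]]
```

View pics/w3.png

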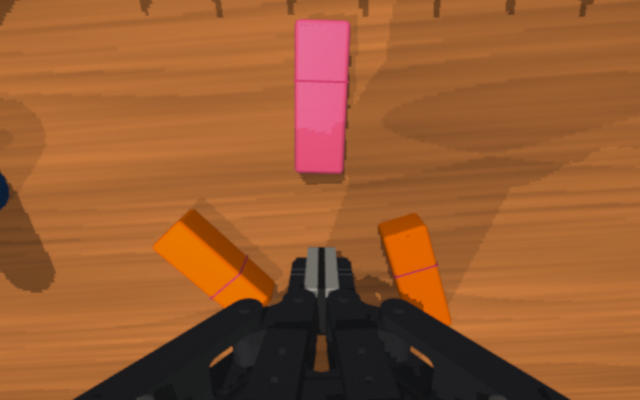

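Wrist view: the case runs from (322,20) to (320,172) and is lined up with gap 3. It lies at organiser y' = 24 mm (target 23) with a relative yaw of −1.5°. Before lowering I check how far the knuckles hang above the orange blocks.

```bash
python3 - <<'E'
from h import *
np.set_printoptions(precision=3,suppress=True)
w=load('wrist');P=pts(w)
for p in[(321,255),(300,262),(342,262),(262,305),(240,315),(205,330),(380,305),(400,312),(440,330)]:print(p,P[p[1],p[0]])
h=cv2.cvtColor(w['img'],cv2.COLOR_RGB2HSV)
m=(h[...,0]<20)&(h[...,1]>200)&(h[...,2]>150)&(P[...,2]>.022)&(P[...,2]<.034)
Q=P[m];
for a in(Q[Q[:,1]>.06],Q[Q[:,1]<.06]):print('orange x<',a[:,0].max(),'y',a[:,1].min(),a[:,1].max())
print('near',Q[Q[:,0]>.455][:,1].min(),[q for q in Q[(np.abs(Q[:,1]-.06)<.06)&(Q[:,0]>.46)][::60]])
E
```

```text
(321, 255) [0.486 0.059 0.1  ]
(300, 262) [0.483 0.069 0.099]
(342, 262) [0.481 0.049 0.099]
(262, 305) [0.489 0.079 0.137]
(240, 315) [0.489 0.086 0.142]
(205, 330) [0.489 0.095 0.148]
(380, 305) [ 0.379  0.016 -0.001]
(400, 312) [0.486 0.032 0.141]
(440, 330) [0.485 0.022 0.149]
orange x< 0.4787534507003126 y 0.1036684416810593 0.17948106748940193
orange x< 0.46412254966668315 y -0.034786894400727096 0.017362609522552815
near -0.014397127647071677 [array([0.461, 0.003, 0.022])]
```

Call:
{"op": "move_arm", "data": {"plan": [[[0, 0, 0, 0.08, 0, 0.3, 1], [0, 0, 0, 0.08, 0, 0.55, 1], [0, 0, 0, 0.08, 0, 0.7, 1], [0, 0, 0, 0.08, 0, 0.76, 1], [0, 0, 0, 0.08, 0, 0.8, 1], [0, 0, 0, 0.08, 0, 0.8, 1], [0, 0, 0, 0.08, 0, 0.8, 1], [0, 0, 0, 0.08, 0, 0.8, 1]]]}}

```text
t: 18.7
tcp_pos: [0.4828, 0.059, 0.0307]
tool_rot: [0.999, -0.035, 0.0, 0.0]
force: [-0.6, 0.4, -0.4]
finger_gap: -0.003
```

Call:
{"op": "move_arm", "data": {"plan": [[[0, 0, 0, 0.06, 0, 0, 1], [0, 0, 0, 0.12, 0, 0, 1], [0, 0, 0, 0.18, 0, 0, 1], [0, 0, 0, 0.24, 0, 0, 1], [0, 0, 0, 0.3, 0, 0, 1], [0, 0, 0, 0.36, 0, 0, 1], [0, 0, 0, 0.4, 0, 0, 1], [0, 0, 0, 0.4, 0, 0, 1]]]}}

```text
t: 19.7
tcp_pos: [0.5231, 0.0561, 0.0303]
tool_rot: [0.999, -0.035, 0.0, 0.0]
force: [0.8, 0.7, 0.1]
finger_gap: 0.0
```

```bash
python3 - <<'E'
from h import *
np.set_printoptions(precision=4,suppress=True)
print(status.sense()['tcp_pos'],status.sense()['force'])
for n in('scene','wrist'):print(n,case(snap(n)))
E
```

```text
[0.5231 0.0561 0.0303] [0.8326 0.731  0.101 ]
scene (((582.7301025390625, 57.308319091796875), (32.07529067993164, 91.78463745117188), 85.76737976074219), np.float64(0.027060429223714655))
wrist (((581.061279296875, 54.25990295410156), (31.8173770904541, 87.81063842773438), 85.99252319335938), np.float64(0.027669964253513195))
```

Call:
{"op": "move_arm", "data": {"plan": [[[0, 0, 0, 0.07, 0, 0, 1], [0, 0, 0, 0.14, 0, 0, 1], [0, 0, 0, 0.21, 0, 0, 1], [0, 0, 0, 0.28, 0, 0, 1], [0, 0, 0, 0.35, 0, 0, 1], [0, 0, 0, 0.42, 0, 0, 1], [0, 0, 0, 0.48, 0, 0, 1], [0, 0, 0, 0.48, 0, 0, 1]]]}}

```text
t: 20.8
tcp_pos: [0.5712, 0.0528, 0.0303]
tool_rot: [0.999, -0.035, 0.001, 0.0]
force: [-0.7, 0.0, -0.9]
finger_gap: 0.002
```

```bash
python3 - <<'E'
from h import *
np.set_printoptions(precision=4,suppress=True)
print(status.sense()['tcp_pos'],status.sense()['force'])
for n in('scene','wrist'):print(n,case(snap(n)))
E
```

```text
[0.5712 0.0528 0.0303] [-0.6758  0.019  -0.8888]
scene (((624.1695556640625, 54.305084228515625), (32.202117919921875, 78.6283187866211), 85.76738739013672), np.float64(0.027290321251173255))
wrist (((629.450927734375, 50.857147216796875), (31.80171012878418, 87.63402557373047), 86.00955200195312), np.float64(0.027667977773011145))
```

Call:
{"op": "move_arm", "data": {"plan": [[[0, 0, 0, 0.015, 0, 0, 1], [0, 0, 0, 0.03, 0, 0, 1], [0, 0, 0, 0.04, 0, 0, 1], [0, 0, 0, 0.05, 0, 0, 1], [0, 0, 0, 0.06, 0, 0, 1], [0, 0, 0, 0.065, 0, 0, 1], [0, 0, 0, 0.07, 0, 0, 1], [0, 0, 0, 0.07, 0, 0, 1]]]}}

```text
t: 21.9
tcp_pos: [0.5774, 0.0524, 0.0303]
tool_rot: [0.999, -0.035, 0.0, -0.0]
force: [-0.6, 0.5, 0.5]
finger_gap: 0.001
```

Call:
{"op": "move_arm", "data": {"plan": [[[0, 0, 0, 0.005, 0, 0, 1], [0, 0, 0, 0.01, 0, 0, 1], [0, 0, 0, 0.015, 0, 0, 1], [0, 0, 0, 0.02, 0, 0, 1], [0, 0, 0, 0.025, 0, 0, 1], [0, 0, 0, 0.03, 0, 0, 1], [0, 0, 0, 0.03, 0, 0, 1], [0, 0, 0, 0.03, 0, 0, 1]]]}}

```text
t: 22.9
tcp_pos: [0.5775, 0.0524, 0.0301]
tool_rot: [0.999, -0.035, -0.003, -0.0]
force: [-7.2, -0.4, 5.3]
finger_gap: 0.0
```

The case stalled with 7 N at tip x' = −111 mm, which is where home should be. I back off and lift clear.

Call:
{"op": "move_arm", "data": {"plan": [[[0, 0, 0, -0.1, 0, 0, 1], [0, 0, 0, -0.3, 0, 0, 1], [0, 0, 0, -0.5, 0, -0.3, 1], [0, 0, 0, -0.6, 0, -0.7, 1], [0, 0, 0, -0.6, 0, -1.0, 1], [0, 0, 0, -0.6, 0, -1.0, 1], [0, 0, 0, -0.6, 0, -1.0, 1], [0, 0, 0, -0.6, 0, -1.0, 1]]]}}

```text
t: 23.9
tcp_pos: [0.52, 0.0563, 0.1292]
tool_rot: [0.999, -0.035, -0.001, -0.0]
force: [-0.1, 0.3, -0.3]
finger_gap: -0.001
```

```bash
python3 - <<'E'
from h import *
np.set_printoptions(precision=4,suppress=True)
print(status.sense()['tcp_pos'],status.sense()['force'])
for n in('top','scene','wrist'):print(n,case(snap(n)))
save('end.png',load('wrist')['img'])
E
```

```text
[0.52   0.0563 0.1292] [-0.0776  0.3379 -0.3401]
top (((633.6542358398438, 48.090545654296875), (31.540748596191406, 85.08642578125), 86.09623718261719), np.float64(0.027963803732667936))
scene (((627.4183959960938, 52.18547821044922), (31.82330322265625, 72.28684997558594), 81.24771118164062), np.float64(0.027505847705746378))
wrist (((621.4955444335938, 51.149330139160156), (31.5916805267334, 63.77863311767578), 86.00642395019531), np.float64(0.027646775299288287))
```

View pics/end.png

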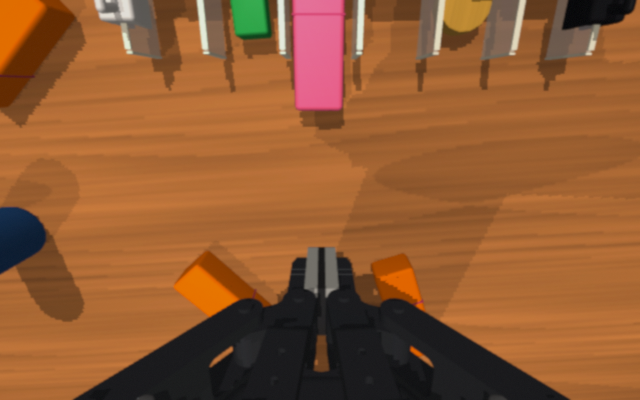

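```bash
python3 -c "
from h import *
print(manip.sign_off())"
```

```text
the job is handed in; nothing more can be done
None
```

The job is done and handed in at about 24 s of the 61 s allowed; the hand-in gave no verdict.

- **Rail:** The chrome clip is at the organiser's +y end, so I started on stretch 1. I slid the closed fingertip across stretches 1, 2 and 3 at about 3–4 N. I stopped at the middle of stretch 3 and lifted straight off.
- **Case:** I pushed the pink case sideways into line with gap 3, then pushed it in from behind. The tip stalled at 7 N with organiser x = −111 mm, where it should be with the case home.

**Last checks:**
- **Home position:** The top camera puts the case centre at (0.634, 0.048), against an expected (0.634, 0.048). The wrist view puts its outer end at x ≈ 0.590, against 0.589.
- **Other things:** In the last wrist view the clips, tin, buffer, spray can and two orange blocks look where they were. The tray and the lotion were out of that view; I took no closer look at them.
- **Robot clear:** The fingertip is about 107 mm above the shelf, reads no force and touches nothing.

**Disagreements:**
- The top and scene cameras differ by about 4–6 mm, so I went by the wrist view and by contact.
- The scene camera's last reading of the case was only partial because it was hidden behind other things.
- The first rail touch showed 3.3 N sideways, and the final push showed 5 N upward on the tool. I took both as friction or flex.

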